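# Seat and lock a tube block on the mixer

### The job

Get the micro tube block ready on the bench mixer: push it along the platform until its end sits fully against the end stop, and only then push the clamp lever away from its open position, past the first click, on to its second stop so that the clamp pad locks the block. Both are plain pushes with the fingertips: do not lift or tip the block, and leave the other things on the bench where they stand.

Things in the scene. Friction and masses are not known exactly. Their poses are not given: they have to be found in the camera images.
- mixer: Tube mixer, fixed: white base, aluminium platform on top, its upper face 78 mm above the worktop, x -70 to 65, y -130 to 150 mm, with a front tongue for the lever (x -167 to -70, y -58 to 58). Origin on the worktop, under the middle of a fully seated block. x: away from the robot, the way the clamp closes; y: left along the platform, whose left end is open. Console (below 60 mm) front right.
- end_stop (a point): Centre of the inner face of the end stop (30 mm high plate across the platform, right of the block): x = 0, y = -112.5, z = 100 mm in the mixer's frame. Its axes are the mixer's.
- tube_block: Blue low tube block with a few white-capped tubes. Its rim, 68 (x) by 224 mm (y), lies 16 to 28 mm above its underside; foot 52 x 200 mm; visible top 36 mm. Origin: centre of the underside; y along it. Loose, about 0.2 kg, between fence and clamp pad (8 mm play), 25 to 60 mm short of the end stop; slides towards the mixer's -y. Home: origin at y = 0 in the mixer's frame.
- block_far_end (a point): Middle of the block's right end face at rim height (22 mm above its underside): this end goes against the end stop.
- block_near_end (a point): Middle of the block's left end face at rim height, 224 mm from the other: push here.
- clamp_lever (a joint): Clamp lever's angle (rad): 0 open (start), 0.52 first detent (not locked), 1.04 second stop (locked). The arm points to the mixer's -x; its knob swings from left to right (+y to -y). About 8 to 13 N at the knob leaves a detent; past the hump it snaps on to the next. Knob at angle a: x = -80 - 70 cos(a - 0.52), y = -70 sin(a - 0.52) mm in the mixer's frame.
- lever_knob (a point): Middle of the lever's black upright knob, a round post 20 mm thick, 98 to 133 mm above the worktop (this point: 116 mm), in front of the clamp. The steel arm under it is 14 mm wide, its top 98 mm above the worktop; it turns about a vertical pivot 70 mm away at x = -80, y = 0 in the mixer's frame.
- clamp_pad: Black pad on the front clamp jaw, 168 mm long, 12 to 28 mm above the platform. Origin: middle of the lower edge of the face that meets the block, at x = -41.5 mm in the mixer's frame when open. The lever drives the jaw 11 mm to +x; the pad is sprung and presses the block with about 6 N when locked.
- timer: White countdown timer lying flat, 62 x 62 x 18 mm, origin under its centre. Bystander, in front of the mixer, right of the lever.
- small_bottle: White reagent bottle with a green cap, 48 mm diameter, 93 mm high, origin under its centre. Bystander, in front of the mixer, left of the lever.
- brown_bottle: Brown reagent bottle with a blue cap, 60 mm diameter, 98 mm high, origin under its centre. Bystander, right of the mixer.
- foam_rack: White foam block with green drop tubes, 60 x 48 x 75 mm, origin under its centre. Bystander, right of the mixer.
- tip_box: Blue pipette tip box, 90 x 122 x 68 mm, origin under its centre. Bystander, left of the mixer.
- marker: Black marker pen lying on the worktop, 137 mm long, 13 mm thick. Bystander, in front of the mixer, left.
- forceps: Steel forceps lying on the worktop, 136 mm long, 5 mm thick. Bystander, in front of the mixer.
- fence (a point): Middle of the inner face of the rear fence, 30 mm high, at x = 34.5 mm in the mixer's frame, from y = -125 to 137 mm. The block slides along it.

How it is judged:
On the way, in this order (a step that is already met when the one before it is completed fails the run):
1. the block is home against the end stop while the clamp lever is still open (y of block_far_end in the frame of mixer below -0.1095 m and value of joint clamp_lever below 0.2 rad), for 0.2 s.
2. the lever has passed the first detent and is at the second stop (value of joint clamp_lever above 0.98 rad), for 0.2 s.
At the end, for the whole second after the job is handed in: The lever is at its second stop (above 0.98 rad), the block stands flat on the platform with its right end within 3 mm of the end stop, in line with the fence (0.03 rad), and the clamp pad presses it with more than 2 N (value of joint clamp_lever above 0.98 rad and y of block_far_end in the frame of mixer below -0.1095 m and contact force between clamp_pad and tube_block above 2 N and z of tube_block in the frame of mixer below 0.081 m and angle between the y axis of tube_block and the y axis of mixer, either way round below 0.03 rad and angle between tube_block's own z axis and vertical below 0.05 rad and linear speed of tube_block below 0.01 m/s); the robot touches nothing.
It fails at once if the block is lifted off the platform (more than 8 mm) or tipped (more than 0.15 rad) (z of tube_block in the frame of mixer above 0.086 m or angle between tube_block's own z axis and vertical above 0.15 rad).
It fails at once if a bystander is shoved or lifted by more than 20 mm (distance of any of timer, small_bottle, brown_bottle, foam_rack, tip_box, marker, forceps from where it was at the start of the episode above 0.02 m).
It also fails if it takes over 51 s, if anything falls off the work surface, if the arm or the gripper's body presses on something with over 40 N, if the wrist force passes 120 N, or if a joint passes its speed limit or range.

### The arm

A 7-joint arm with a two-finger parallel gripper is mounted at the origin on the work surface; the furniture and walls round the work are solid. World frame = base frame: x ahead of the robot, y to its left, z up, the work surface at z = 0. Lengths are in m, angles in rad, forces in N, time in s.
With the tool pointing down it reaches from about 0.4 to 0.85 m from the base axis. Payload 4.5 kg.
Tool frame: the origin (TCP) lies at the very end of the fingers, on their centre line; the grasp point (between the pads) lies 19 mm behind it; z points along the fingers, y is the line along which they close (so a half turn about z gives the same grasp; the last joint's range is limited). The gripper opens to 88 mm and grips with 3 to 60 N. Pads are 18 mm wide; open, the fingers measure 123 mm over their backs; the gripper's body (75 mm by 187 mm) begins 45 mm behind the grasp point.
Start: joints at [1.307, 0.689, -0.195, 1.565, 0.157, 0.902, -0.215], TCP at [0.183, -0.598, 0.239] pointing down, gripper open.
Joint ranges: [-3.01, 3.01], [-0.46, 2.08], [-1.47, 1.51], [0.13, 2.56], [-1, 4.14], [0.04, 2.09], [-2.66, 2.66]. Speed limits (rad/s): [2.57, 2.57, 3.14, 3.14, 3.14, 3.14, 3.14].

### API

Orientations are given as a unit quaternion [w, x, y, z].
In Python, from station import robot gives the robot as it stands.
- The arm moves only by the tool arm_command, never from a script. Its argument "plan" is a list of rows, each a list of 6 numbers: the shift along the world's x, y, z normalised to -1 to 1, where 1 is 0.2 m, then the turn, a rotation vector about the world's x, y, z normalised to -1 to 1, where 1 is pi/2 rad. A call has 1 to 10 rows; each row is the pose to reach, as a shift and turn from the pose commanded when the call began; what a row does not reach only later rows make up. A row lasts 1/10 s, in which the tool goes at most 50 mm and 8.59 degrees, less where a joint would pass 70% of its speed; a pose out of reach is approached as far as the arm can. A call with a number of a shift or a turn outside -1 to 1 is refused whole. A call with a gripper value outside its range is refused whole. "fingers" is the opening in per cent of the stroke, from 0 (shut) to 100 (fully open), set as the call begins (left out, the last holds). The fingers move at their own pace and stop on an object; "force" is the grip in N (left out, the last holds). Time passes only in rows, so rows that repeat a pose let the fingers close. It gives the time, the measured TCP pose, the force, the opening and the grip force at its end, in the units of the state.
- robot.read_state(): the state, without advancing time (a new reading comes with each control period).
- robot.get_image(name): name is "scene" or "top"; returns a dict with "pixels" (480x640x3 uint8, red, green, blue), "fovy" (degrees; the focal length in pixels is half the picture's height over the tangent of half this angle, whatever the lens; pixels are square), "cx", "cy" (the principal point, pixels), "distortion" ([k1, k2, p1, p2, k3] as OpenCV has them; the pictures are not rectified), "eye" and "orientation" of the camera in the world. Camera axes: x right, y down, z forward; pixel columns grow to the right and rows downward; lengths in m; the calibration is good to about 2 mm. A picture is of the moment at which its call begins. There is no depth.
- robot.close_job(): hands the job in; it is judged then, once.
The state is a dict: "time": time; "qpos": joint angles; "joint_vel": joint speeds; "joint_torque": joint torques, N m; "tcp_pos": TCP position; "orientation": TCP orientation; "contact_force": force on the tool from outside, world axes, zero at the start; "torque": the same for the moment, N m; "width": finger opening in m; "gripper_force": force on a finger pad.
Only numpy, scipy, OpenCV 4.12 (cv2) and the standard library are available. Lean on these libraries where they do the work, as an engineer would, in place of code of your own. Each camera call takes 0.05 s, during which the arm holds its last target. There are 200 camera calls.

## Working session

There is one attempt and no reset: what is moved stays moved. The work goes in short steps, Python scripts to look and compute and a tool call to move; the robot and the scene stay as the last step left them, time stands still between calls to the robot, and variables do not carry over. Pictures are saved under pics/ and viewed, at most 10 in all, crops included, and the job is handed in when it is done.

Besides the shell and the picture viewer there is one more tool, called by a JSON object that holds its "method" and its "body". arm_command: Moves the arm, as the interface text tells. Its arguments: {"type":"object","properties":{"plan":{"type":"array","items":{"type":"array","items":{"type":"number","minimum":-1,"maximum":1}}},"fingers":{"type":"number"},"force":{"type":"number"}},"required":["plan"]}

```bash
mkdir -p pics; ls; cat > h.py <<'E'
from station import robot
import numpy as np, cv2
from scipy.spatial.transform import Rotation as R
def cam(im):
    h=im["pixels"].shape[0]; f=h/2/np.tan(np.radians(im["fovy"])/2)
    K=np.array([[f,0,im["cx"]],[0,f,im["cy"]],[0,0,1.]])
    w,x,y,z=im["orientation"]; return K,np.array(im["distortion"],float),R.from_quat([x,y,z,w]).as_matrix(),np.array(im["eye"])
def px2w(im,uv,z):
    K,d,M,e=cam(im); n=cv2.undistortPoints(np.array([[uv]],float),K,d)[0,0]
    r=M@np.array([n[0],n[1],1]); return e+r*(z-e[2])/r[2]
def w2px(im,P):
    K,d,M,e=cam(im); Pc=(np.atleast_2d(P)-e)@M
    return cv2.projectPoints(Pc,np.zeros(3),np.zeros(3),K,d)[0][:,0]
E
python3 - <<'E'
from h import *
import pickle
for n in("scene","top"):
    im=robot.get_image(n); pickle.dump(im,open(n+".pkl","wb"))
    cv2.imwrite(f"pics/{n}0.png",im["pixels"][:,:,::-1]); print(n,im["fovy"],im["cx"],im["cy"],im["distortion"],im["eye"],im["orientation"])
print(robot.read_state())
E
```

```text
pics
scene 50.2208565607548 319.89909834910213 240.20139253929077 [0.05085284 0.         0.         0.         0.        ] [-0.04952819  0.71671339  1.07241164] [ 0.11525262 -0.27243894  0.89082695 -0.34484954]
top 49.90692303509914 318.9670990892657 238.5933669619972 [0.02602839 0.         0.         0.         0.        ] [ 0.26811924 -0.01073733  1.20229468] [ 0.05870835 -0.70428321  0.70486122 -0.06090272]
{'time': 0.1, 'qpos': array([ 1.30681367,  0.68988245, -0.19449936,  1.5662033 ,  0.15733534,
        0.90252311, -0.21509926]), 'joint_vel': array([-5.21291638e-05, -7.29584123e-04, -8.79277989e-05, -3.08981111e-03,
        6.61718409e-04,  1.69778860e-03, -4.52067365e-04]), 'joint_torque': array([-3.37932426e-03, -5.28508079e+01, -1.27140429e+00, -1.53840744e+01,
       -5.25228737e-02,  1.93451291e-03,  5.26391364e-05]), 'tcp_pos': array([ 0.18315149, -0.59698338,  0.23801054]), 'orientation': array([-7.86742212e-04,  9.88930002e-01,  1.48380564e-01, -2.00247222e-04]), 'contact_force': array([ 0.13942476,  0.12022863, -0.0921747 ]), 'torque': array([ 0.03649979, -0.01661079, -0.00828779]), 'gripper_force': 0.0, 'width': 0.08813976334167893}
```

View pics/top0.png

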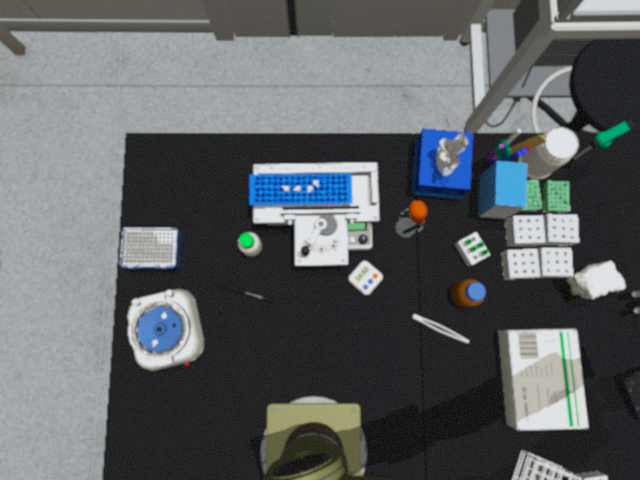

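View pics/scene0.png

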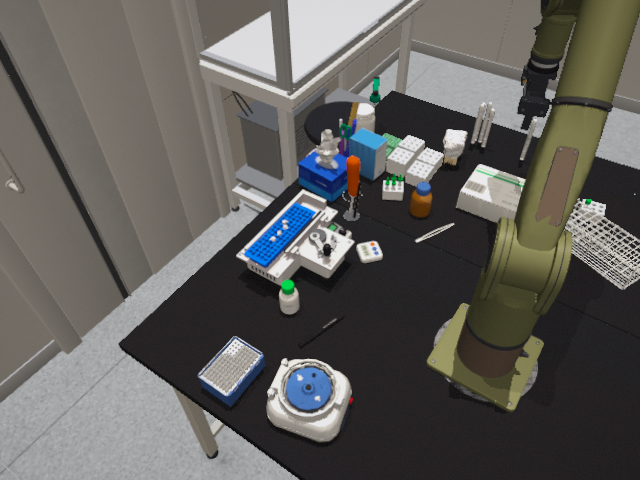

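The top view shows the mixer at about (315,215), the block from (250,190) to (352,190) and the knob near (306,251). In the scene view the mixer is at about (295,240). I'll enlarge both.

```bash
python3 - <<'E'
import cv2
a=cv2.imread("pics/top0.png")[150:280,230:400]; cv2.imwrite("pics/topc.png",cv2.resize(a,None,fx=4.5,fy=4.5,interpolation=cv2.INTER_CUBIC))
a=cv2.imread("pics/scene0.png")[180:300,225:385]; cv2.imwrite("pics/scenec.png",cv2.resize(a,None,fx=5,fy=5,interpolation=cv2.INTER_CUBIC))
E
```

```text
(no output)
```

View pics/topc.png

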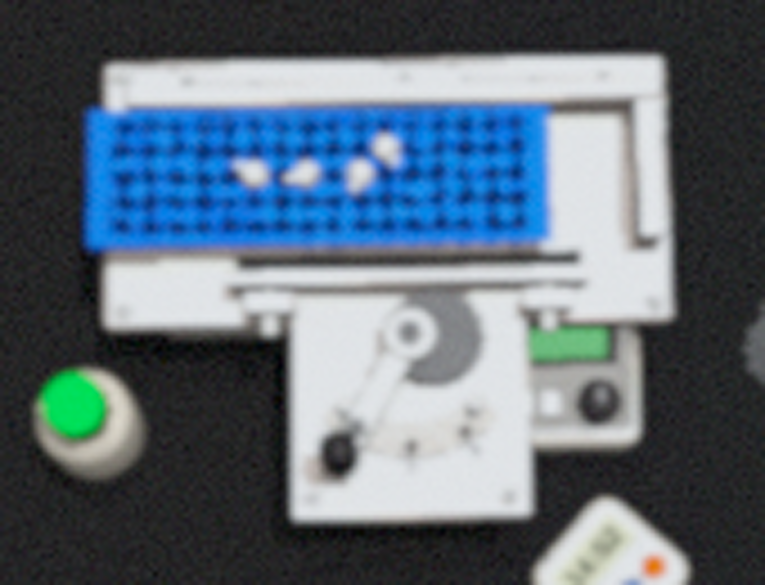

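View pics/scenec.png

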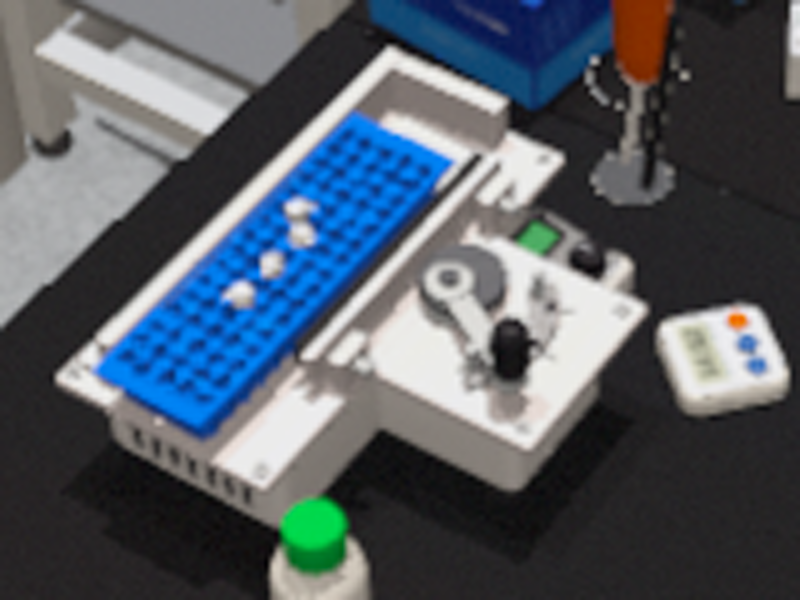

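```bash
python3 - <<'E'
from h import *
import pickle
from scipy.optimize import least_squares
t=pickle.load(open("top.pkl","rb")); s=pickle.load(open("scene.pkl","rb"))
T=lambda U,V:np.array([(U+.5)/4.5-.5+230,(V+.5)/4.5-.5+150])
S=lambda U,V:np.array([(U+.5)/5-.5+225,(V+.5)/5-.5+180])
B=np.array([[-.167,.058,.078],[-.167,-.058,.078],[-.07,.15,.078],[-.07,-.13,.078]])
o=np.array([T(289,521),T(534,516),T(102,329),T(674,318)])
def pose(p,P):
    c,q=np.cos(p[2]),np.sin(p[2]); P=np.atleast_2d(P)
    return np.c_[p[0]+c*P[:,0]-q*P[:,1],p[1]+q*P[:,0]+c*P[:,1],P[:,2]]
r=least_squares(lambda p:(w2px(t,pose(p,B))-o).ravel(),[.6,0,0]); p=r.x
print("mixer",p,"res",r.fun.round(1))
print("scene reproj of corners in crop px",((w2px(s,pose(p,B))-[225,180])*5).round())
inv=lambda w:((np.array([[np.cos(p[2]),np.sin(p[2])],[-np.sin(p[2]),np.cos(p[2])]])@(w[:2]-p[:2]))*1000).round(1)
for n,uv,z in [("pivot",T(410,333),.1),("knobtop",T(340,447),.133),("nl",T(88,250),.106),("nr",T(548,243),.106),("fl",T(88,108),.106),("fr",T(548,108),.106)]:
    w=px2w(t,uv,z); print(n,w.round(4),inv(w))
for n,uv,z in [("knobtop",S(511,325),.133),("nl",S(203,430),.106),("nr",S(450,165),.106),("fl",S(97,370),.106)]:
    w=px2w(s,uv,z); print("scene",n,w.round(4),inv(w))
for z in(.133,.098):print(((w2px(s,pose(p,[-.08-.07*np.cos(-.52),-.07*np.sin(-.52),z]))-[225,180])*5).round(), ((w2px(t,pose(p,[-.08-.07*np.cos(-.52),-.07*np.sin(-.52),z]))-[230,150])*4.5).round())
for n,uv in [("green bottle",T(72,405))]: print(n,px2w(t,uv,.093))
np.save("mix.npy",p)
E
```

```text
mixer [ 0.56901676 -0.01603108  0.01828923] res [ 0.9 -0.1 -0.7  0.   0.5 -0.  -0.7  0.1]
scene reproj of corners in crop px [[532. 450.]
 [650. 306.]
 [266. 490.]
 [566. 156.]]
pivot [ 0.4897 -0.0181  0.1   ] [-79.3  -0.7]
knobtop [0.429  0.0148 0.133 ] [-139.5   33.4]
nl [0.5295 0.1377 0.106 ] [-36.7 154.4]
nr [ 0.533  -0.0851  0.106 ] [-37.3 -68.4]
fl [0.6008 0.1392 0.106 ] [ 34.6 154.6]
fr [ 0.6008 -0.0858  0.106 ] [ 30.5 -70.4]
scene knobtop [0.4301 0.0151 0.133 ] [-138.3   33.6]
scene nl [0.5313 0.1362 0.106 ] [-34.9 152.9]
scene nr [ 0.5363 -0.0837  0.106 ] [-34. -67.]
scene fl [0.6003 0.1349 0.106 ] [ 34.  150.3]
[[512. 326.]] [[335. 448.]]
[[512. 373.]] [[337. 459.]]
green bottle [0.45564288 0.14556023 0.093     ]
```

The mixer fit is within 1 px. The knob matches its given position to 2 mm. The block's far end is at y_m ≈ -70 and its near end at ≈ +153, so it needs about 42 mm of push. Next I'll move above the push start with the fingers shut.

{"method": "arm_command", "body": {"plan": [[0,0,0.25,0,0,0],[0,0,0.5,0,0,0],[0.15,0.2,0.5,0,0,-0.04],[0.3,0.4,0.5,0,0,-0.09],[0.45,0.6,0.5,0,0,-0.13],[0.6,0.8,0.5,0,0,-0.178],[0.75,1,0.5,0,0,-0.178],[0.75,1,0.5,0,0,-0.178]], "fingers": 0}}

```text
time: 0.9
tcp_pos: [0.339, -0.3903, 0.3388]
orientation: [-0.002, 1.0, 0.016, 0.001]
contact_force: [0.4, 0.5, 0.0]
width: 0.0262
gripper_force: 0.0
```

{"method": "arm_command", "body": {"plan": [[0.15,0.2,0,0,0,0],[0.3,0.4,0,0,0,0],[0.45,0.6,0,0,0,0],[0.6,0.8,0,0,0,0],[0.75,1,0,0,0,0],[0.75,1,0,0,0,0]]}}

```text
time: 1.5
tcp_pos: [0.4878, -0.1896, 0.3386]
orientation: [-0.002, 1.0, 0.016, 0.002]
contact_force: [-0.4, -0.8, 0.2]
width: 0.0006
gripper_force: 0.0
```

{"method": "arm_command", "body": {"plan": [[0.1,0.2,0,0,0,0],[0.2,0.4,0,0,0,0],[0.3,0.6,0,0,0,0],[0.4,0.8,0,0,0,0],[0.4,1,0,0,0,0],[0.4,1,0,0,0,0]]}}

```text
time: 2.1
tcp_pos: [0.5633, 0.0096, 0.3383]
orientation: [-0.002, 1.0, 0.014, -0.0]
contact_force: [0.0, 0.0, -0.2]
width: 0.0002
gripper_force: 0.0
```

{"method": "arm_command", "body": {"plan": [[0,0.2,0,0,0,0],[0,0.4,0,0,0,0],[0,0.6,0,0,0,0],[0,0.8,0,0,0,0],[0,0.9,0,0,0,0],[0,0.9,0,0,0,0],[0,0.9,0,0,0,0]]}}

```text
time: 2.8
tcp_pos: [0.5637, 0.1802, 0.3383]
orientation: [0.001, 1.0, 0.008, -0.0]
contact_force: [0.2, -1.2, 0.4]
width: 0.0006
gripper_force: 0.0
```

{"method": "arm_command", "body": {"plan": [[0,0,-0.25,0,0,0],[0,0,-0.5,0,0,0],[0,0,-0.75,0,0,0],[0.01,0.02,-1,0,0,0],[0.01,0.02,-1,0,0,0],[0.01,0.02,-1,0,0,0]]}}

```text
time: 3.4
tcp_pos: [0.5659, 0.1842, 0.1391]
orientation: [0.001, 1.0, 0.008, -0.0]
contact_force: [-0.5, -0.2, -0.2]
width: 0.0003
gripper_force: 0.0
```

{"method": "arm_command", "body": {"plan": [[0,0,-0.1,0,0,0],[0,0,-0.2,0,0,0],[0,0,-0.215,0,0,0],[0,0,-0.215,0,0,0],[0,0,-0.215,0,0,0]]}}

```text
time: 3.9
tcp_pos: [0.567, 0.1866, 0.0981]
orientation: [-0.001, 1.0, 0.009, 0.002]
contact_force: [0.7, -1.0, 0.8]
width: 0.0001
gripper_force: 0.0
```

```bash
python3 - <<'E'
from h import *
s=robot.get_image("scene"); t=robot.get_image("top")
a=cv2.resize(s["pixels"][160:310,225:385],None,fx=3.5,fy=3.5)[:525]; b=cv2.resize(t["pixels"][150:280,230:330],None,fx=2.3,fy=2.3)
c=np.zeros((525,a.shape[1]+b.shape[1],3),np.uint8); c[:,:a.shape[1]]=a; c[:b.shape[0],a.shape[1]:]=b
cv2.imwrite("pics/pre.png",c[:,:,::-1]); print(c.shape,robot.read_state()["tcp_pos"],robot.read_state()["contact_force"])
E
```

```text
(525, 790, 3) [0.56652569 0.18669761 0.09751548] [ 0.15611387 -0.35952985 -0.18366087]
```

View pics/pre.png

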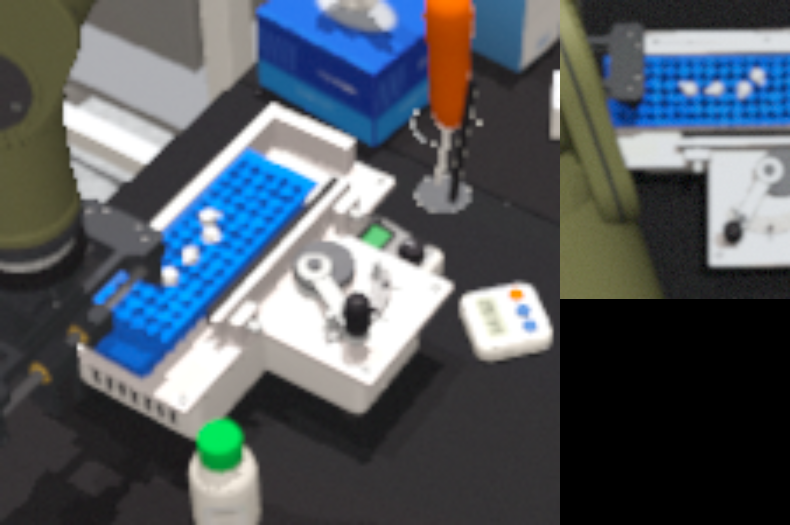

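The shut fingers stand left of the block's end, with the gripper body clear above it. I'll go 3 mm lower and approach, then push slowly.

{"method": "arm_command", "body": {"plan": [[0,0,-0.015,0,0,0],[0,-0.05,-0.015,0,0,0],[0,-0.1,-0.015,0,0,0],[0,-0.13,-0.015,0,0,0],[0,-0.15,-0.015,0,0,0],[0.003,-0.17,-0.015,0,0,0],[0.003,-0.19,-0.015,0,0,0],[0.004,-0.21,-0.015,0,0,0],[0.004,-0.23,-0.015,0,0,0],[0.005,-0.25,-0.015,0,0,0]]}}

```text
time: 5.0
tcp_pos: [0.5664, 0.1364, 0.0927]
orientation: [-0.0, 1.0, 0.009, -0.0]
contact_force: [-0.0, 1.5, -0.2]
width: 0.0005
gripper_force: 0.4
```

{"method": "arm_command", "body": {"plan": [[0,-0.01,0,0,0,0],[0,-0.02,0,0,0,0],[0,-0.03,0,0,0,0],[0.001,-0.04,0,0,0,0],[0.001,-0.05,0,0,0,0],[0.001,-0.055,0,0,0,0],[0.001,-0.06,0,0,0,0],[0.001,-0.065,0,0,0,0],[0.001,-0.07,0,0,0,0],[0.001,-0.07,0,0,0,0]]}}

```text
time: 6.0
tcp_pos: [0.5666, 0.1222, 0.0927]
orientation: [0.0, 1.0, 0.009, -0.0]
contact_force: [-0.6, -0.5, -0.6]
width: 0.0009
gripper_force: 0.1
```

{"method": "arm_command", "body": {"plan": [[0,-0.005,0,0,0,0],[0,-0.01,0,0,0,0],[0,-0.015,0,0,0,0],[0,-0.02,0,0,0,0],[0,-0.025,0,0,0,0],[0,-0.03,0,0,0,0],[0,-0.035,0,0,0,0],[0,-0.04,0,0,0,0]]}}

```text
time: 6.8
tcp_pos: [0.5666, 0.1144, 0.0928]
orientation: [0.0, 1.0, 0.009, 0.0]
contact_force: [-0.2, 0.7, -0.8]
width: 0.0006
gripper_force: 0.5
```

{"method": "arm_command", "body": {"plan": [[0,-0.005,0,0,0,0],[0,-0.01,0,0,0,0],[0,-0.015,0,0,0,0],[0,-0.02,0,0,0,0],[0,-0.02,0,0,0,0]]}}

```text
time: 7.3
tcp_pos: [0.5669, 0.1114, 0.0928]
orientation: [-0.001, 1.0, 0.009, 0.0]
contact_force: [1.0, 3.0, -0.8]
width: 0.0004
gripper_force: 1.6
```

{"method": "arm_command", "body": {"plan": [[0,-0.005,0,0,0,0],[0,-0.01,0,0,0,0],[0,-0.015,0,0,0,0],[0,-0.015,0,0,0,0]]}}

```text
time: 7.7
tcp_pos: [0.5674, 0.1113, 0.0931]
orientation: [-0.002, 1.0, 0.01, 0.001]
contact_force: [0.8, 8.7, -1.2]
width: 0.0006
gripper_force: 4.0
```

The force rose to 8.7 N with no further motion, at the predicted position, so the block is against the stop. I'll back off, rise and check.

{"method": "arm_command", "body": {"plan": [[0,0.02,0,0,0,0],[0,0.08,0,0,0,0],[0,0.15,0.05,0,0,0],[0,0.15,0.25,0,0,0],[0,0.15,0.5,0,0,0],[-0.2,0.1,0.6,0,0,0],[-0.4,0,0.6,0,0,0],[-0.6,-0.1,0.6,0,0,0],[-0.7,-0.17,0.6,0,0,0],[-0.7,-0.17,0.6,0,0,0]]}}

```text
time: 8.7
tcp_pos: [0.423, 0.0715, 0.2135]
orientation: [0.001, 1.0, 0.008, -0.002]
contact_force: [-0.2, 0.2, -0.8]
width: 0.0005
gripper_force: 0.0
```

```bash
python3 - <<'E'
from h import *
s=robot.get_image("scene"); t=robot.get_image("top")
a=cv2.resize(s["pixels"][180:300,245:365],None,fx=3.3,fy=3.3,interpolation=cv2.INTER_CUBIC); b=cv2.resize(t["pixels"][150:282,270:402],None,fx=3,fy=3,interpolation=cv2.INTER_CUBIC)
c=np.hstack([a,b]); cv2.imwrite("pics/home.png",c[:,:,::-1]); print(c.shape,robot.read_state()["tcp_pos"],robot.read_state()["contact_force"])
E
```

```text
(396, 792, 3) [0.4274948  0.07421781 0.21351633] [1.16012617 0.74054836 0.25889189]
```

View pics/home.png

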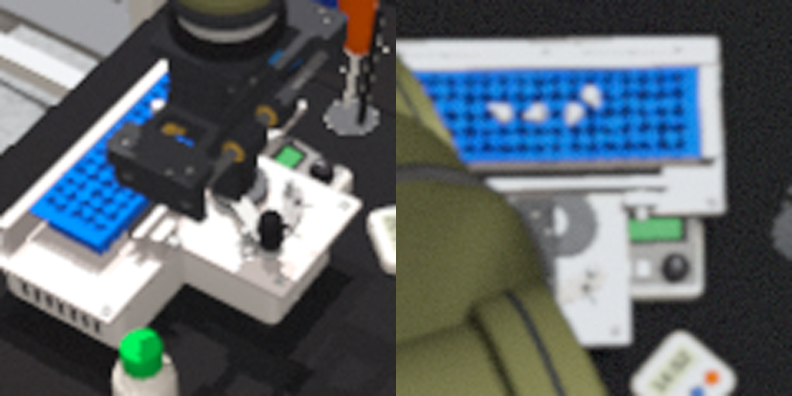

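The block's right edge meets the stop's inner face (right crop at about x=700), and the lever is still open. Next: lower beside the knob, left of it.

{"method": "arm_command", "body": {"plan": [[0,0,-0.2,0,0,0],[0,0,-0.4,0,0,0],[0,0,-0.54,0,0,0],[0,0,-0.54,0,0,0],[0,-0.05,-0.54,0,0,0],[0,-0.1,-0.54,0,0,0],[0,-0.12,-0.54,0,0,0],[0,-0.14,-0.54,0,0,0],[0,-0.14,-0.54,0,0,0]]}}

```text
time: 9.7
tcp_pos: [0.427, 0.0446, 0.1055]
orientation: [0.0, 1.0, 0.008, 0.001]
contact_force: [0.0, -0.3, -0.3]
width: 0.0003
gripper_force: 0.0
```

{"method": "arm_command", "body": {"plan": [[-0.01,-0.022,0,0,0,0],[-0.02,-0.045,0,0,0,0],[-0.027,-0.065,0,0,0,0],[-0.033,-0.088,0,0,0,0],[-0.038,-0.11,0,0,0,0],[-0.041,-0.133,0,0,0,0],[-0.043,-0.155,0,0,0,0],[-0.043,-0.178,0,0,0,0],[-0.043,-0.185,0,0,0,0],[-0.043,-0.185,0,0,0,0]]}}

```text
time: 10.7
tcp_pos: [0.4181, 0.008, 0.1047]
orientation: [0.0, 1.0, 0.009, 0.0]
contact_force: [0.5, -0.1, -0.2]
width: 0.0009
gripper_force: 0.0
```

{"method": "arm_command", "body": {"plan": [[0.001,-0.022,0,0,0,0],[0.004,-0.045,0,0,0,0],[0.008,-0.065,0,0,0,0],[0.014,-0.088,0,0,0,0],[0.021,-0.11,0,0,0,0],[0.03,-0.133,0,0,0,0],[0.038,-0.15,0,0,0,0],[0.045,-0.162,0,0,0,0],[0.048,-0.17,0,0,0,0],[0.048,-0.17,0,0,0,0]]}}

```text
time: 11.7
tcp_pos: [0.4279, -0.0259, 0.1048]
orientation: [0.0, 1.0, 0.009, 0.0]
contact_force: [0.1, -0.1, 0.7]
width: 0.0003
gripper_force: 0.0
```

{"method": "arm_command", "body": {"plan": [[0,-0.005,0,0,0,0],[0,-0.01,0,0,0,0],[0,-0.015,0,0,0,0],[0,-0.02,0,0,0,0],[0,-0.02,0,0,0,0]]}}

```text
time: 12.2
tcp_pos: [0.4276, -0.0272, 0.1047]
orientation: [-0.001, 1.0, 0.011, 0.0]
contact_force: [-1.1, 7.6, 0.0]
width: 0.0005
gripper_force: 3.4
```

The knob resists with 7.6 N at the position expected for the second stop. I'll retreat and check.

{"method": "arm_command", "body": {"plan": [[0,0.05,0,0,0,0],[0,0.15,0,0,0,0],[0,0.3,0.1,0,0,0],[0,0.4,0.3,0,0,0],[0,0.6,0.5,0,0,0],[0,0.8,0.75,0,0,0],[0,1,0.9,0,0,0],[0,1,0.9,0,0,0]]}}

```text
time: 13.0
tcp_pos: [0.4283, 0.1753, 0.2881]
orientation: [-0.002, 1.0, 0.011, 0.003]
contact_force: [0.0, 0.1, -0.4]
width: 0.0005
gripper_force: 0.0
```

{"method": "arm_command", "body": {"plan": [[0,0.2,0,0,0,0],[0,0.4,0,0,0,0],[0,0.6,0,0,0,0],[0,0.7,0,0,0,0],[0,0.7,0,0,0,0]]}}

```text
time: 13.5
tcp_pos: [0.4263, 0.3141, 0.2845]
orientation: [-0.001, 1.0, 0.012, -0.0]
contact_force: [0.0, -0.7, -0.1]
width: 0.0006
gripper_force: 0.0
```

```bash
python3 - <<'E'
from h import *
s=robot.get_image("scene"); t=robot.get_image("top")
a=cv2.resize(s["pixels"][180:300,245:365],None,fx=3.3,fy=3.3,interpolation=cv2.INTER_CUBIC); b=cv2.resize(t["pixels"][150:282,250:382],None,fx=3,fy=3,interpolation=cv2.INTER_CUBIC)
c=np.hstack([a,b]); cv2.imwrite("pics/end.png",c[:,:,::-1]); st=robot.read_state(); print(st["tcp_pos"],st["contact_force"])
p=np.load("mix.npy"); cs,q=np.cos(p[2]),np.sin(p[2])
for n,m in [("knob2",(-.1407,-.0348,.133)),("knob1",(-.15,0,.133)),("farR home nr",(-.034,-.1125,.106)),("fr",(.034,-.1125,.106))]:
    w=np.array([p[0]+cs*m[0]-q*m[1],p[1]+q*m[0]+cs*m[1],m[2]])
    print(n,((w2px(s,w)[0]-[245,180])*3.3).round(),((w2px(t,w)[0]-[250,150])*3+[396,0]).round())
E
```

```text
[0.427305   0.30942178 0.28433657] [-0.5111913  -1.14587832  0.32416912]
knob2 [321. 159.] [659. 297.]
knob1 [307. 192.] [610. 311.]
farR home nr [260.  75.] [761. 155.]
fr [193.  46.] [757.  65.]
```

View pics/end.png

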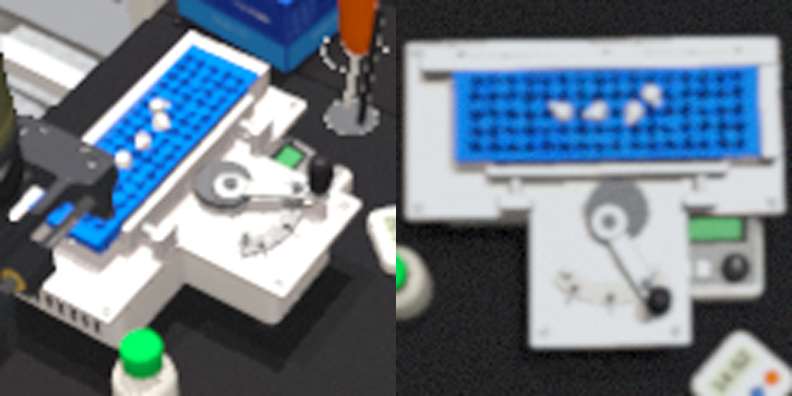

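The knob is at (658,298), against a predicted (659,297) for the second stop. The block's right end is at x≈760, against 757–761 predicted for home. The clamp is shut on the block and the bottle and timer in view stand where they were.

```bash
python3 -c "
from station import robot
print(robot.close_job())"
```

```text
the job is handed in; nothing more can be done
None
```

I pushed the block home against the end stop, then moved the clamp lever to its second stop. The last pictures match both target positions, and I handed the job in; the judge's verdict was not shown.

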